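Slide a hub under the gauge head and take one gauging stroke

ROBOT

A 7-joint arm with a two-finger parallel gripper is mounted at the origin on the work surface. World frame = base frame: x ahead of the robot, y to its left, z up, the work surface at z = 0. Lengths are in mm, angles in rad, forces in N, time in s.
With the tool pointing down it reaches from about 425 to 925 mm from the base axis. Payload 6.8 kg.
Tool frame: the origin (TCP) lies at the very end of the fingers, on their centre line; the grasp point (between the pads) lies 19 mm behind it (arm.tcp_to_grasp is the distance from the TCP to the grasp point, in mm); z points along the fingers, y is the line along which they close (so a half turn about z gives the same grasp; the last joint's range is limited). The gripper opens to 88 mm and grips with 3 to 60 N. Pads are 20 mm wide; open, the fingers measure 115 mm over their backs; the gripper's body (75 mm by 178 mm) begins 61 mm behind the grasp point.
Start: joints at [1.087, 0.477, 0.022, 1.555, -0.011, 1.109, -0.083], TCP at [247.747, -627.909, 198.964] pointing down, gripper open.
Joint ranges: [-2.96, 2.96], [-0.34, 2.1], [-1.41, 1.46], [0.24, 2.44], [-1.37, 4.51], [0.17, 1.92], [-2.96, 2.96]. Speed limits (rad/s): [2.39, 2.39, 3.14, 3.14, 3.14, 3.14, 3.14].

INTERFACE

Orientations are given as a unit quaternion [x, y, z, w].
In Python, from bench import arm gives the robot as it stands. The module is installed in compiled form; this text tells all that it offers.
- The arm moves only by the tool move_arm, never from a script. Its arguments are lists of equal length, an entry for each row: "travel": the shift along the tool's x, y, z in m, a list of three; "yaw": the turn about the tool's z in units of 10 degrees (1.0 is 10 degrees). A call has 1 to 12 rows; each row shifts and turns the commanded pose from where the row before left it, along the tool's axes as they then stand; what a row does not reach is not made up. A row lasts 1/8 s, in which the tool goes at most 62.5 mm and 10.7 degrees, less where a joint would pass 70% of its speed; a pose out of reach is approached as far as the arm can. A call is refused whole if a number of a shift passes 0.0625 or a number of a turn 1, either way. A call with a gripper value outside its range is refused whole. "gripper" is the finger opening in m, from 0 to 0.0878, set as the call begins (left out, the last holds). The fingers move at their own pace and stop on an object; "force" is the grip in N (left out, the last holds). Time passes only in rows, so rows that do not move let the fingers close. It gives the time, the measured TCP pose, the force, the opening and the grip force at its end, in the units of the state.
- arm.read_state(): the state, without advancing time (a new reading comes with each control period).
- arm.grab_frame(name): name is "side" or "top"; returns a dict with "img" (400x640x3 uint8, red, green, blue), "z_map" (400x640 float32, mm along the optical axis (not along the pixel's ray), 0 where there is no reading), "fx", "fy", "cx", "cy" (pixels), "origin" and "orientation" of the camera in the world. Camera axes: x right, y up, looking along -z (the intrinsics and any distortion apply to the point x, -y, -z); pixel columns grow to the right and rows downward; lengths in mm; the calibration is good to about 2 mm. A picture is of the moment at which its call begins.
- arm.hand_in(): hands the job in; it is judged then, once.
The state is a dict: "clock": time; "qpos": joint angles; "qvel": joint speeds; "effort": joint torques, N m; "position": TCP position; "tool_rot": TCP orientation; "ft_force": force on the tool from outside, world axes, zero at the start; "ft_torque": the same for the moment, N m; "gripper_width": opening from 0.0 (shut) to 1.0 (fully open); "finger_force": force on a finger pad.
Only numpy, scipy, OpenCV 4.12 (cv2) and the standard library are available. Lean on these libraries where they do the work, as an engineer would, in place of code of your own. Each camera call takes 0.05 s, during which the arm holds its last target. There are 200 camera calls.

TASK

Push the carriage with its clamped steel hub along the rails until the spring detent snaps in and the carriage sits fully home against its stop under the gauge head. Then press the black lever handle all the way down so that the spindle comes onto the hub, and ease the lever back up to its rest slowly (take two seconds or more; never let it spring back by itself). Leave the carriage home, and leave the other things on the bench where they are.

Things in the scene. Friction and masses are not known exactly. Their poses are not given: they have to be found in the camera images.
- station: Gauging station bolted to the bench: teal base, x -70 to 105, y -190 to 290 mm, 20 high, with two steel rails along y and a teal C-frame at its -y end: column y -190 to -140, head x -35 to 35, y -190 to 30, z 200 to 260 (a small dial to z 320 at y -120). Origin on the bench, below the spindle. z up, x away from the robot at yaw 0, y along the rails.
- carriage (a joint): Travel of the carriage in m along the station's -y. Starts at 0 to 0.045; 0.130 is fully home on the stop. It is an aluminium plate 100 (x) x 155 (y) mm, top at z 55, bearing a steel hub (88 mm flange, top at z 120, its axis under the spindle at home) and an orange push plate at its +y end.
- push_face (a point): Centre of the outer (+y) face of the carriage's orange push plate, z 90 mm. The plate is 90 mm wide (x), 10 thick (y) and stands from z 55 to 115. The face is 100 mm from the hub's axis, so at station y 100 mm when home. Axes as the station's.
- detent (a point): Sprung detent roller, fixed beside the rails on their +x side, at station x 64, y 40, z 44 mm. A brass bump on the carriage's edge meets it about 21 mm before home; it takes about 10 N to push past, and over the last 10 mm the spring draws the carriage on to its stop.
- lever (a joint): Angle of the sprung lever in rad: 0 = at rest, 25 degrees above level; 0.96 = all the way down, 30 degrees below level. The spring needs about 6 N at the handle at the start, 10 N at the bottom, and always drives it back to 0.
- lever_grip (a point): Centre of the black cross handle at the lever's end: a level round bar, 24 mm in diameter and 56 mm long, along the station's y. It is 120 mm from the pivot, on the -x side of the head; 286 mm above the bench at rest, 175 mm when fully down. It turns with the lever.
- lever_pivot (a point): Hinge axis of the lever (parallel to the station's y axis), 235 mm above the bench, at station x -45 mm, y 0.
- spare_hub: Loose steel hub standing on the bench, flange 88 mm in diameter, 65 mm tall; origin under its centre. Not to be disturbed.
- ring_gauge: Loose dark steel ring, 76 mm outside, 48 mm inside, 25 mm high; origin under its centre. Not to be disturbed.
- grease_jar: Loose white jar with a blue cap, 56 mm in diameter, 75 mm tall; origin under its centre. Not to be disturbed.
- plug_gauge: Loose brass plug gauge, standing, 56 mm in diameter, 90 mm tall; origin under its centre. Not to be disturbed.
- screwdriver: Loose red screwdriver, 180 mm long, lying in front of the station; origin under its middle, x along it. Not to be disturbed.
- brush: Loose yellow brush, 180 mm long, lying behind the station; origin under its middle, x along it. Not to be disturbed.
- parts_tray: Loose blue open tray 90 x 120 x 30 mm beside the column; origin under its centre. Not to be disturbed.

How it is judged:
By the outcome, as a careful person would: the job done as asked, in the order asked, and still so for the second after the job is handed in, with the robot touching nothing.
It also fails if it takes over 62 s, if anything falls off the work surface, if the arm or the gripper's body presses on something with over 40 N, if the wrist force passes 120 N, or if a joint passes its speed limit or range.

## Working session

There is one attempt and no reset: what is moved stays moved. The work goes in short steps, Python scripts to look and compute and a tool call to move; the robot and the scene stay as the last step left them, time stands still between calls to the robot, and variables do not carry over. Pictures are saved under pics/ and viewed, at most 10 in all, crops included, and the job is handed in when it is done.

Besides the shell and the picture viewer there is one more tool, called in YAML: its name, and indented under it one key for each argument. move_arm: Moves the arm, as the interface text tells. Its arguments: {"type":"object","properties":{"travel":{"type":"array"},"yaw":{"type":"array"},"gripper":{"type":"number"},"force":{"type":"number"}},"required":["travel","yaw"]}

```bash
mkdir -p pics; python3 - <<'E'
from bench import arm
import cv2,numpy as np,pickle
d={}
for n in("top","side"):
    f=arm.grab_frame(n);d[n]=f
    cv2.imwrite(f"pics/{n}0.png",f["img"][:,:,::-1])
    print(n,[f[k] for k in("fx","fy","cx","cy","origin","orientation")],[k for k in f])
pickle.dump(d,open("f0.pkl","wb"))
print(arm.read_state())
E
```

```text
top [515.8373064372848, 515.8373064372848, 319.7946463140909, 196.040801286365, array([ 361.53088321,    4.03038265, 1627.73788444]), array([ 0.04395707, -0.06088702, -0.70507114,  0.70514908])] ['img', 'z_map', 'fx', 'fy', 'cx', 'cy', 'origin', 'orientation']
side [498.58010707867925, 498.58010707867925, 321.6744799036427, 197.28629900882066, array([-165.0510121 ,  880.66247105, 1211.27803288]), array([-0.14487109,  0.38761111,  0.86102835, -0.29563522])] ['img', 'z_map', 'fx', 'fy', 'cx', 'cy', 'origin', 'orientation']
{'clock': 0.1, 'qpos': array([ 1.0869036 ,  0.47768477,  0.02232528,  1.55632776, -0.01148362,
        1.10930184, -0.0830801 ]), 'qvel': array([ 0.00019034, -0.00345093,  0.00073758, -0.00271951,  0.00208431,
       -0.00011065,  0.00079368]), 'effort': array([ 4.56967871e-03, -5.84089172e+01,  1.54005233e+00, -2.73316991e+01,
       -5.41438675e-02,  1.29874682e-02,  2.76439198e-05]), 'position': array([ 247.5146499 , -627.36698898,  198.11103118]), 'tool_rot': array([ 9.82393163e-01,  1.86823550e-01, -2.07877116e-04, -7.69265768e-04]), 'ft_force': array([ 0.42792719, -0.04061725,  0.7481648 ]), 'ft_torque': array([0.0315941 , 0.02967627, 0.04224114]), 'finger_force': 0.0, 'gripper_width': 1.0015022966204967}
```

View pics/top0.png

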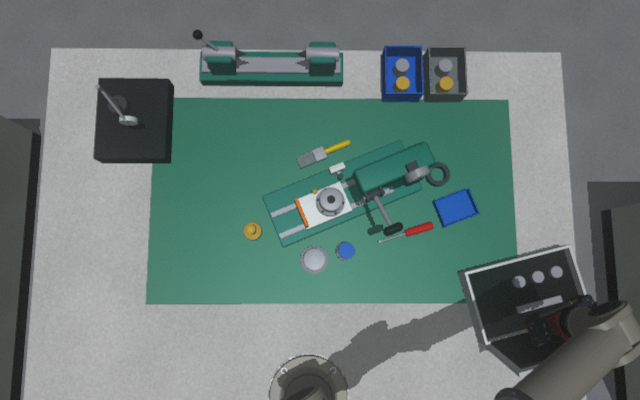

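View pics/side0.png

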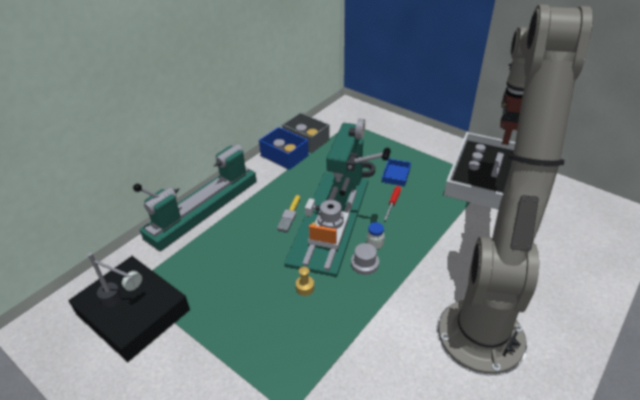

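The top view shows the station rotated. The orange plate is at about (301,213), the hub at (330,200), the black handle at (393,229) and the base's +y end corners at (264,196) and (282,246). The plug gauge is at (252,231), the spare hub at (313,259), the jar at (345,250) and the screwdriver at (405,232). The side view shows the orange plate at (323,234) and the handle at (386,154).

```bash
cat > h.py <<'E'
import numpy as np,cv2
from scipy.spatial.transform import Rotation as R
def rays(f,u,v):
    p=np.stack([(np.asarray(u,float)-f["cx"])/f["fx"],-(np.asarray(v,float)-f["cy"])/f["fy"],-np.ones(np.shape(u))],-1)
    return p@R.from_quat(f["orientation"]).as_matrix().T
def cloud(f):
    v,u=np.mgrid[0:400,0:640]
    P=f["origin"]+rays(f,u,v)*f["z_map"][...,None]
    P[f["z_map"]==0]=np.nan
    return P
def onz(f,u,v,z):
    d=rays(f,u,v);return f["origin"]+d*((z-f["origin"][2])/d[...,2])[...,None]
E
python3 - <<'E'
import pickle
from h import *
d=pickle.load(open("f0.pkl","rb"))
np.set_printoptions(precision=1,suppress=True)
for n,f in d.items():
    P=cloud(f);hsv=cv2.cvtColor(f["img"],cv2.COLOR_RGB2HSV);H,S,V=[hsv[...,i].astype(int) for i in range(3)]
    ws=(P[...,0]>250)&(P[...,0]<850)&(abs(P[...,1])<450)
    def show(nm,m,k=1):
        m=(m&ws).astype(np.uint8)
        c,l,s,_=cv2.connectedComponentsWithStats(m)
        for i in range(1,c):
            if s[i,4]>=k*15:
                q=P[l==i];print(n,nm,s[i],"med",np.nanmedian(q,0),"min",np.nanpercentile(q,3,0),"max",np.nanpercentile(q,97,0))
    show("orange",(H<14)&(H>4)&(S>170)&(V>120))
    show("black hi",(V<60)&(P[...,2]>150))
    show("high",(P[...,2]>185),2)
    # plate top z~55, head top z 260
    for nm,a,b in(("head",250,270),("basetop",14,26),("plate",50,60),("flange",113,127)):
        m=ws&(P[...,2]>a)&(P[...,2]<b)
        if nm=="basetop": m&=(S>90)&(H>70)&(H<95)
        m=cv2.morphologyEx(m.astype(np.uint8),cv2.MORPH_OPEN,np.ones((2,2)))
        c,l,s,_=cv2.connectedComponentsWithStats(m)
        for i in range(1,c):
            if s[i,4]>60:
                q=P[l==i];r=cv2.minAreaRect(q[:,:2].astype(np.float32));print(n,nm,s[i],r,np.nanmedian(q[:,2]))
f=d["top"]
for z,pts in((20,[(264,196),(282,246),(403,141)]),(0,[(252,231),(313,259)])):
    print(onz(f,*np.array(pts).T,z))
i=cv2.resize(f["img"][130:280,230:480],None,fx=3.2,fy=3.2,interpolation=cv2.INTER_CUBIC);cv2.imwrite("pics/topcrop.png",i[:,:,::-1])
E
```

```text
top orange [295 199  13  27  72] med [541.8  23.1 115. ] min [504.2   8.2 108.6] max [576.1  40.5 120.7]
top black hi [384 223  19  12 138] med [ 474.8 -217.7  296.1] min [ 462.3 -239.1  289.9] max [ 489.8 -195.4  300.3]
top high [ 352  142   83   95 2851] med [ 627.4 -218.8  260.5] min [ 474.3 -324.4  235.1] max [ 699.3 -133.1  315. ]
top head [ 355  143   81   54 1861] ((673.9865112304688, -264.03363037109375), (73.58686828613281, 293.4403076171875), 30.644397735595703) 259.8723917594791
top head [377 201   9  15  72] ((551.8587036132812, -209.5747833251953), (36.87913131713867, 75.74210357666016), 46.530025482177734) 262.55790931346485
top basetop [342 142  62  42 598] ((718.5504760742188, -199.3795166015625), (63.18659591674805, 239.13836669921875), 35.93231201171875) 20.527728990690093
top basetop [264 172  75  42 954] ((620.019287109375, 24.214881896972656), (56.7261962890625, 240.1506805419922), 24.188695907592773) 20.74209788960593
top basetop [381 181  41  25 370] ((622.3448486328125, -290.8662109375), (47.73284149169922, 142.57949829101562), 22.561250686645508) 19.784458688
[... 2265 characters left out ...]
 662] ((630.466064453125, 21.953872680664062), (57.68724060058594, 257.0162658691406), 27.183422088623047) 19.810368415303174
side basetop [309 248  21  25 323] ((523.1832885742188, 61.1895637512207), (50.84197235107422, 100.5654067993164), 23.86381721496582) 19.562016423547107
side plate [329 213  21  34 146] ((536.0418701171875, -74.66506958007812), (27.2637882232666, 190.72994995117188), 18.020648956298828) 52.10281622648506
side flange [321 201  21  15 245] ((579.98291015625, -106.15447235107422), (61.6016731262207, 154.19908142089844), 6.266903877258301) 119.66892041676374
[[ 601.7  140.7   20. ]
 [ 445.    82.8   20. ]
 [ 781.5 -302.8   20. ]]
[[493.2 178.5   0. ]
 [405.4 -13.6   0. ]]
```

View pics/topcrop.png

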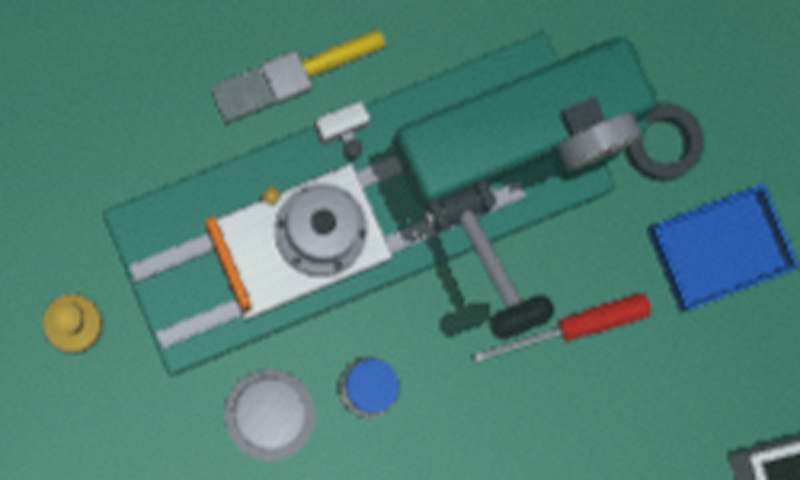

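The crop shows base corners at full-image pixels (263.8,196.6) and (283.8,246.9). The orange plate edge runs (296,198)–(308,226), the hub centre is near (331,199) and the handle bar runs (385,231)–(402,224). Next I'll fit the station pose.

```bash
python3 - <<'E'
import pickle
from h import *
from scipy.optimize import least_squares
d=pickle.load(open("f0.pkl","rb"))
np.set_printoptions(precision=2,suppress=True)
th0=np.radians(22.5);o0=np.array([616,-159.])
for n,f in d.items():
    P=cloud(f);hsv=cv2.cvtColor(f["img"],cv2.COLOR_RGB2HSV);H,S,V=[hsv[...,i].astype(int) for i in range(3)]
    def st(Q,th,o):
        c,s=np.cos(th),np.sin(th);r=Q[:,:2]-o
        return np.c_[c*r[:,0]+s*r[:,1],-s*r[:,0]+c*r[:,1],Q[:,2]]
    A=P.reshape(-1,3);A=A[~np.isnan(A[:,0])]
    B=A[(A[:,2]>14)&(A[:,2]<26)];q=st(B,th0,o0)
    q=q[(q[:,0]>-90)&(q[:,0]<125)&(q[:,1]>-210)&(q[:,1]<310)]
    # edge points: extreme per 15-mm bin
    def edge(q,ax,sg,lo,hi):
        r=[]
        for a in np.arange(lo,hi,12):
            k=q[(q[:,1-ax]>=a)&(q[:,1-ax]<a+12)]
            if len(k)>3: r.append((a+6,sg*np.max(sg*k[:,ax])))
        r=np.array(r);m=abs(r[:,1]-np.median(r[:,1]))<6
        p=np.polyfit(*r[m].T,1);return np.degrees(np.arctan(p[0])),np.polyval(p,0),m.sum()
    print(n,"+x edge(105)",edge(q,0,1,50,270)," -x edge(-70)",edge(q,0,-1,50,270)," +y edge(290)",edge(q,1,1,-60,95))
    o=(H<14)&(H>4)&(S>150)&(V>90); Q=P[o];Q=Q[~np.isnan(Q[:,0])];q=st(Q,th0,o0);q=q[(abs(q[:,0])<80)&(q[:,1]>100)&(q[:,1]<300)]
    print(" orange",np.percentile(q,[3,50,97],axis=0).tolist(), np.degrees(np.arctan(np.polyfit(q[:,0],q[:,1],1)[0])))
    q=st(A,th0,o0);k=q[(abs(q[:,2]-120)<4)&(abs(q[:,0])<55)&(q[:,1]>40)&(q[:,1]<190)]
    print(" flange",cv2.minEnclosingCircle(k[:,:2].astype(np.float32)))
    k=q[(q[:,2]>275)&(q[:,0]<-110)&(q[:,0]>-200)&(abs(q[:,1])<60)]
    print(" handle",np.percentile(k,[2,50,98],axis=0).tolist(),np.mean(k,0))
    k=q[(abs(q[:,2]-260)<5)&(abs(q[:,0])<60)&(q[:,1]>-120)&(q[:,1]<60)];print(" head",np.percentile(k,[1,99],axis=0).tolist())
E
```

```text
top +x edge(105) (np.float64(-0.2800500439174327), np.float64(105.05232005770442), np.int64(17))  -x edge(-70) (np.float64(-0.07962494875160496), np.float64(-69.24468755547556), np.int64(19))  +y edge(290) (np.float64(0.2877806955915801), np.float64(289.83454560295814), np.int64(13))
 orange [[-41.20146405234637, 194.06320108073484, 108.40035191114615], [0.41678892851242466, 197.5989560297608, 114.7711154171235], [39.86377099628052, 201.281760643594, 120.64660150424257]] 0.052770274932184766
 flange ((0.018411587923765182, 103.22721099853516), 33.68061828613281)
 handle [[-163.8088611421107, -24.115225420138696, 275.6721429280664], [-149.90886977090614, 1.2047578288494876, 293.86464874031253], [-115.10027763612713, 25.336401528246075, 300.4249862855926]] [-147.23    1.24  291.75]
 head [[-43.313190958618065, -117.8728624716013, 255.15813707813203], [34.112931741984745, 28.415851887604138, 264.6975026715565]]
side +x edge(105) (np.float64(-0.30396409278063613), np.float64(105.78476061758158), np.int64(19))  -x edge(-70) (np.float64(-0.5043998321801451), np.float64(-66.8000552538256), np.int64(19))  +y edge(290) (np.float64(-0.15659727789882608), np.float64(288.81055470987906), np.int64(13))
 orange [[-37.45638316134812, 192.65372151066566, 63.48037350820857], [0.3624145938605494, 198.5396921802943, 92.47666742440651], [39.771228758102744, 203.65459274705555, 116.41433132308661]] -0.29242956430215666
 flange ((2.6374692916870117, 103.17159271240234), 36.704341888427734)
 handle [[-162.89744706151788, -22.725495436768647, 276.4350254465717], [-149.8625590397378, 3.8926324210305125, 291.8298971488946], [-118.2787901740577, 24.97829535491232, 299.8879808866391]] [-146.98    4.95  290.12]
 head [[-32.43922563608949, -116.50926875266443, 255.27766644202214], [34.49317829004847, 30.01018616994085, 264.3768255909689]]
```

move_arm:
  travel:
    - [0, 0, -0.016]
    - [0, 0, -0.016]
    - [0, 0, -0.016]
    - [0, 0, -0.016]
    - [0, 0, -0.016]
    - [0, 0, -0.016]
    - [0, 0, -0.016]
    - [0, 0, -0.016]
    - [0, 0, -0.016]
    - [0, 0, -0.016]
  yaw: [-1, -1, -1, -1, -1, -1, -1, -1, -1, -0.1]
  gripper: 0

```text
clock: 1.35
position: [247.5, -627.7, 359.0]
tool_rot: [0.556, 0.831, 0.0, -0.0]
ft_force: [0.3, 0.2, 0.2]
gripper_width: 0.002
finger_force: 0.0
```

```bash
cat > s.py <<'E'
from bench import arm
import numpy as np
from scipy.spatial.transform import Rotation as R
np.set_printoptions(precision=2,suppress=True)
s=arm.read_state();r=s["position"][:2]-[616,-159];t=np.radians(22.5);c,k=np.cos(t),np.sin(t)
F=s["ft_force"]
X=R.from_quat(s["tool_rot"]).as_matrix()[:,0]
print("t",s["clock"],"st",c*r[0]+k*r[1],-k*r[0]+c*r[1],s["position"][2],"toolx-112.5:",np.degrees(np.arctan2(X[1],X[0]))-112.5,"F st",c*F[0]+k*F[1],-k*F[0]+c*F[1],F[2],"q",s["qpos"],"w",s["gripper_width"])
E
python3 s.py
```

```text
t 1.35 st -519.8504441674379 -292.0178541434814 359.0277273388918 toolx-112.5: -0.01506128062443679 F st 0.3974592717192297 0.04828533331867277 0.17053106348775882 q [ 1.29  0.4  -0.28  1.32  0.11  1.44  1.41] w 0.001833365884450162
```

move_arm:
  travel:
    - [0.0336, 0.0325, 0]
    - [0.0336, 0.0325, 0]
    - [0.0336, 0.0325, 0]
    - [0.0336, 0.0325, 0]
    - [0.0336, 0.0325, 0]
    - [0.0336, 0.0325, 0]
    - [0.0336, 0.0325, 0]
    - [0.0336, 0.0325, 0]
    - [0.0336, 0.0325, 0]
    - [0.0336, 0.0325, 0]
    - [0.0336, 0.0325, 0]
    - [0.0336, 0.0325, 0]
  yaw: [0, 0, 0, 0, 0, 0, 0, 0, 0, 0, 0, 0]

```text
clock: 2.85
position: [453.7, -104.6, 359.2]
tool_rot: [0.557, 0.831, -0.0, 0.0]
ft_force: [1.1, -0.3, 0.8]
gripper_width: 0.005
finger_force: 0.0
```

move_arm:
  travel:
    - [0.0336, 0.0325, 0]
    - [0.0336, 0.0325, 0]
    - [0.0336, 0.0325, 0]
    - [0.0336, 0.0325, 0]
    - [0, 0, 0.035]
    - [0, 0, 0.035]
    - [0, 0, 0.035]
    - [0, 0, 0.03]
    - [0, 0, 0]
  yaw: [0, 0, 0, 0, 0, 0, 0, 0, 0]

```text
clock: 3.98
position: [520.5, 67.3, 222.2]
tool_rot: [0.556, 0.831, -0.001, -0.002]
ft_force: [-0.0, 0.4, 0.6]
gripper_width: 0.006
finger_force: 0.0
```

```bash
python3 s.py; python3 - <<'E'
from bench import arm
import cv2
cv2.imwrite("pics/side1.png",arm.grab_frame("side")["img"][80:320,200:500,::-1].repeat(2,0).repeat(2,1))
E
```

```text
t 3.975 st -1.6000921971349413 245.62914597850215 222.19159965912039 toolx-112.5: -0.11174051650267813 F st 0.1343443312421166 0.4055029415134714 0.5671598185312328 q [ 0.44  0.31 -0.83  1.84  0.25  1.11 -0.09] w 0.005715979804392043
```

View pics/side1.png

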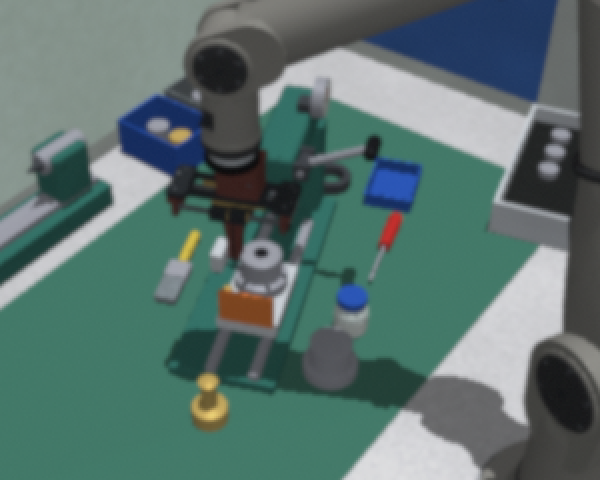

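The picture shows the closed fingers above the rails on the +y side, at about (237,235) in the crop. The orange plate is at (245,307) and the path down is clear. I'll descend and start the push.

move_arm:
  travel:
    - [0, 0.0015, 0.03]
    - [0, 0, 0.03]
    - [0, 0, 0.03]
    - [0, 0, 0.03]
    - [0, 0, 0.025]
    - [0, 0, 0]
    - [-0.01, 0, 0]
    - [-0.01, 0, 0]
    - [-0.005, 0, 0]
  yaw: [0, 0, 0, 0, 0, 0, 0, 0, 0]

```text
clock: 5.15
position: [534.1, 44.0, 79.8]
tool_rot: [0.556, 0.831, 0.0, 0.001]
ft_force: [0.5, -0.3, 0.2]
gripper_width: 0.005
finger_force: 0.0
```

move_arm:
  travel:
    - [-0.005, 0, 0]
    - [-0.005, 0, 0]
    - [-0.005, 0, 0]
    - [-0.005, 0, 0]
    - [-0.005, 0, 0]
  yaw: [0, 0, 0, 0, 0]

```text
clock: 5.78
position: [542.8, 22.3, 79.0]
tool_rot: [0.555, 0.832, 0.0, 0.0]
ft_force: [-0.2, 1.0, 1.7]
gripper_width: 0.004
finger_force: 0.9
```

```bash
python3 s.py
```

```text
t 5.775 st 1.7309031938945054 195.49553812857036 79.02833468054988 toolx-112.5: 0.045117085462436535 F st 0.19754501149783543 1.0509778494534414 1.7258672381765945 q [ 0.41  0.51 -0.72  1.94  0.44  0.85 -0.15] w 0.0036774432084350985
```

move_arm:
  travel:
    - [-0.005, 0, 0]
    - [-0.005, 0, 0]
    - [-0.005, 0, 0]
    - [-0.005, 0, 0]
    - [-0.005, 0, 0]
    - [-0.005, 0, 0]
    - [-0.005, 0, 0]
    - [-0.005, 0, 0]
    - [-0.005, 0, 0]
    - [-0.005, 0, 0]
  yaw: [0, 0, 0, 0, 0, 0, 0, 0, 0, 0]

```text
clock: 7.02
position: [561.9, -24.2, 78.9]
tool_rot: [0.555, 0.832, 0.0, -0.0]
ft_force: [1.2, 2.2, 0.3]
gripper_width: 0.006
finger_force: 0.9
```

```bash
python3 s.py; python3 - <<'E'
from bench import arm
import cv2
cv2.imwrite("pics/side2.png",arm.grab_frame("side")["img"][80:320,200:500,::-1].repeat(2,0).repeat(2,1))
E
```

```text
t 7.025 st 1.6320153933206 145.26956241965502 78.93438378096818 toolx-112.5: 0.02915969239299443 F st 1.9690197538274021 1.6120805841706003 0.3242070176687983 q [ 0.48  0.54 -0.71  1.9   0.45  0.87 -0.06] w 0.006270202802444367
```

View pics/side2.png

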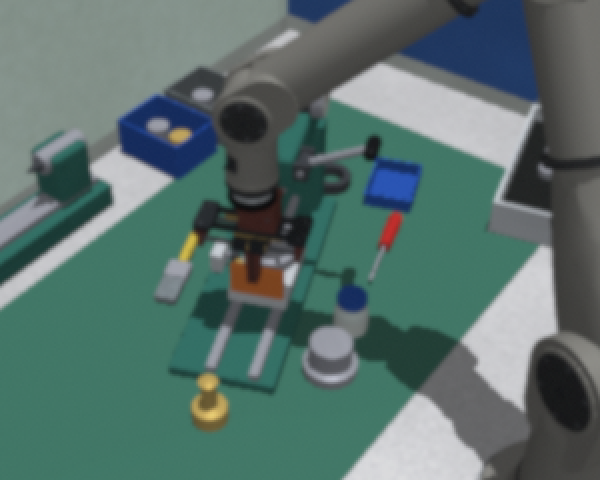

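The fingers are on the orange plate at about (255,270) in the crop and the carriage has moved along the rails with it. I'll continue through the detent.

move_arm:
  travel:
    - [-0.005, 0, 0]
    - [-0.005, 0, 0]
    - [-0.004, 0, 0]
    - [-0.003, 0, 0]
    - [-0.003, 0, 0]
    - [-0.003, 0, 0]
  yaw: [0, 0, 0, 0, 0, 0]

```text
clock: 7.82
position: [569.4, -43.1, 78.8]
tool_rot: [0.555, 0.832, 0.0, -0.001]
ft_force: [-4.1, 4.8, 2.1]
gripper_width: 0.008
finger_force: 2.9
```

move_arm:
  travel:
    - [-0.003, 0, 0]
    - [-0.003, 0, 0]
  yaw: [0, 0]

```text
clock: 8.07
position: [572.8, -51.2, 78.8]
tool_rot: [0.555, 0.832, -0.0, 0.0]
ft_force: [0.7, 0.2, -0.6]
gripper_width: 0.003
finger_force: 0.1
```

move_arm:
  travel:
    - [-0.002, 0, 0]
    - [-0.002, 0, 0]
  yaw: [0, 0]

```text
clock: 8.32
position: [574.7, -55.3, 79.0]
tool_rot: [0.556, 0.831, -0.0, 0.0]
ft_force: [0.2, -0.5, 0.0]
gripper_width: 0.004
finger_force: 0.0
```

```bash
python3 s.py
```

```text
t 8.325 st 1.519325384898778 111.60972458312618 78.96464468596938 toolx-112.5: -0.01932504870246987 F st -0.030692160055532047 -0.5610309584374115 0.03868914042430249 q [ 0.52  0.56 -0.7   1.86  0.45  0.89 -0.01] w 0.004476303055358254
```

move_arm:
  travel:
    - [-0.002, 0, 0]
    - [-0.002, 0, 0]
    - [0, 0, 0]
  yaw: [0, 0, 0]

```text
clock: 8.7
position: [575.6, -57.3, 79.0]
tool_rot: [0.555, 0.832, 0.0, -0.0]
ft_force: [-2.2, 3.0, 1.4]
gripper_width: 0.008
finger_force: 1.7
```

move_arm:
  travel:
    - [-0.001, 0, 0]
    - [-0.001, 0, 0]
    - [0, 0, 0]
  yaw: [0, 0, 0]

```text
clock: 9.07
position: [575.6, -57.3, 79.0]
tool_rot: [0.555, 0.832, 0.0, -0.001]
ft_force: [-4.8, 6.6, 4.8]
gripper_width: 0.003
finger_force: 4.1
```

```bash
python3 s.py
```

```text
t 9.075 st 1.578795194091967 109.43456119155182 78.99929128939218 toolx-112.5: 0.14451918631857552 F st -1.9302867728826612 7.963641344796506 4.832106773659859 q [ 0.52  0.56 -0.7   1.86  0.45  0.89  0.  ] w 0.0034737298035218854
```

The carriage is firmly on the stop (about 8 N with no motion, face at about y 99). I'll retreat, rise and go over the lever.

move_arm:
  travel:
    - [0.005, 0, 0]
    - [0.02, 0, 0]
    - [0.03, 0, 0]
    - [0.01, 0, -0.02]
    - [0, 0, -0.035]
    - [0, 0, -0.045]
    - [0, 0, -0.045]
    - [0, 0, -0.045]
    - [0, 0, -0.045]
    - [0, 0, -0.045]
    - [0, 0, 0]
  yaw: [0, 0, 0, 0, 0, 0, 0, 0, 0, 0, 0]

```text
clock: 10.45
position: [553.5, 0.9, 364.1]
tool_rot: [0.555, 0.832, 0.002, 0.004]
ft_force: [-0.2, 0.4, 0.1]
gripper_width: 0.004
finger_force: 0.0
```

move_arm:
  travel:
    - [-0.02, -0.022, 0]
    - [-0.022, -0.025, 0]
    - [-0.022, -0.025, 0]
    - [-0.022, -0.025, 0]
    - [-0.022, -0.025, 0]
    - [-0.022, -0.025, 0]
    - [-0.02, -0.01, 0]
    - [0, 0, 0]
  yaw: [0, 0, 0, 0, 0, 0, 0, 0]

```text
clock: 11.45
position: [464.1, -200.0, 358.6]
tool_rot: [0.557, 0.831, 0.0, -0.0]
ft_force: [0.2, 0.8, -0.2]
gripper_width: 0.006
finger_force: 0.0
```

```bash
python3 s.py; python3 - <<'E'
from bench import arm
from h import *
im={}
for n in("top","side"):
    f=arm.grab_frame(n);im[n]=f["img"][110:310,220:470]
    P=cloud(f).reshape(-1,3);P=P[~np.isnan(P[:,0])];c,s=np.cos(np.radians(22.5)),np.sin(np.radians(22.5));r=P[:,:2]-[616,-159];q=np.c_[c*r[:,0]+s*r[:,1],-s*r[:,0]+c*r[:,1],P[:,2]]
    k=q[(abs(q[:,2]-113)<8)&(abs(q[:,0])<50)&(q[:,1]>80)&(q[:,1]<130)];print(n,"plate",np.median(k,0) if len(k) else None,len(k))
cv2.imwrite("pics/both3.png",cv2.resize(np.hstack([im["top"],im["side"]]),None,fx=1.6,fy=1.6)[:,:,::-1])
E
```

```text
t 11.45 st -156.06181330735538 20.263687649740284 358.64472711154013 toolx-112.5: -0.13848956436916637 F st 0.517588850058723 0.6490400919979903 -0.19734093388157628 q [ 0.93  0.14 -0.71  1.69  0.09  1.35  0.59] w 0.006007446243221468
top plate [ -0.35098628  96.19499205 113.95354407] 107
side plate [  0.54023031  95.35635252 111.90776856] 99
```

View pics/both3.png

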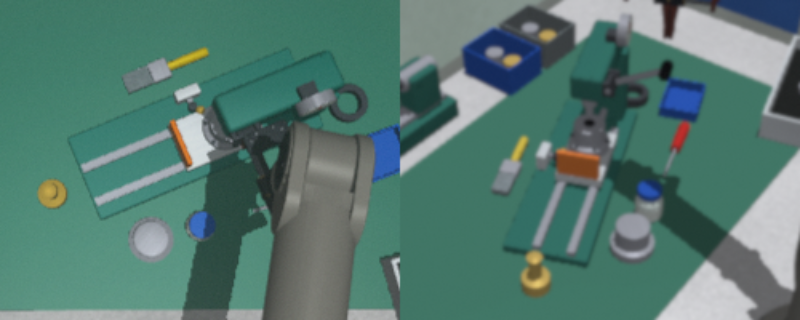

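The top half of the picture shows the orange plate at (180,143), right at the head, and the side half shows it at (578,163). The measured plate centre is y about 95–96, so the carriage is home. The lever handle is at (665,70), with the fingers above it. Next is the press down, following the arc.

move_arm:
  travel:
    - [-0.005, 0.002, 0.02]
    - [0, 0, 0.02]
    - [0, 0, 0.012]
    - [0, 0, 0.004]
    - [0, 0, 0.003]
    - [0, 0, 0.003]
    - [0, -0.001, 0.003]
  yaw: [0, 0, 0, 0, 0, 0, 0]

```text
clock: 12.42
position: [467.3, -202.8, 294.1]
tool_rot: [0.555, 0.832, 0.0, 0.0]
ft_force: [-0.4, 0.1, -0.5]
gripper_width: 0.004
finger_force: 0.0
```

```bash
python3 s.py
```

```text
t 12.425 st -154.1436392323037 16.394291216405797 294.14800021297225 toolx-112.5: 0.03419648931357244 F st -0.3491755963198252 0.23374610210178115 -0.4984904801912237 q [ 0.92  0.18 -0.71  1.78  0.13  1.22  0.56] w 0.004492857517795667
```

move_arm:
  travel:
    - [0, 0, 0.001]
    - [0, 0, 0.001]
    - [0, 0, 0]
  yaw: [0, 0, 0]

```text
clock: 12.8
position: [467.1, -202.8, 292.0]
tool_rot: [0.555, 0.832, 0.0, 0.0]
ft_force: [0.6, -0.3, 0.2]
gripper_width: 0.007
finger_force: 0.0
```

move_arm:
  travel:
    - [0, 0, 0.001]
    - [0, 0, 0.001]
    - [0, 0, 0]
  yaw: [0, 0, 0]

```text
clock: 13.18
position: [467.0, -202.8, 289.9]
tool_rot: [0.555, 0.832, -0.0, -0.0]
ft_force: [0.0, -0.6, 0.6]
gripper_width: 0.007
finger_force: 0.0
```

```bash
python3 s.py; python3 - <<'E'
from bench import arm
from h import *
im={}
for n in("top","side"):
    f=arm.grab_frame(n);im[n]=f["img"][100:260,300:460] if n=="side" else f["img"][160:260,330:430]
cv2.imwrite("pics/both4.png",np.hstack([cv2.resize(im[n],(400,400),interpolation=cv2.INTER_CUBIC) for n in im])[:,:,::-1])
E
```

```text
t 13.175 st -154.36747779837813 16.562370140304353 289.8663798177097 toolx-112.5: 0.03177333131301907 F st -0.2032919640202117 -0.6151059339701794 0.5874669401629826 q [ 0.91  0.19 -0.71  1.79  0.13  1.21  0.56] w 0.007122536279080118
```

View pics/both4.png

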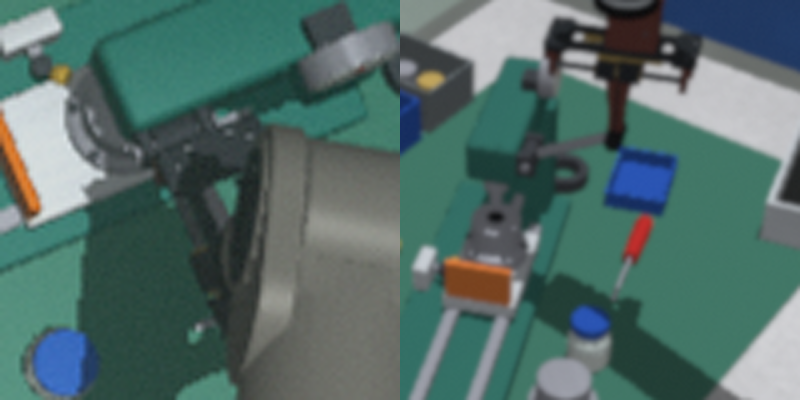

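The left half (top view) has the handle hidden under the wrist. The right half (side view) shows the fingertip meeting the black handle at about (616,135). There is no force yet, so I'll check the local depth.

```bash
python3 - <<'E'
from bench import arm
from h import *
np.set_printoptions(precision=0,suppress=True)
import pickle
new=arm.grab_frame("side");old=pickle.load(open("f0.pkl","rb"))["side"]
c,s=np.cos(np.radians(22.5)),np.sin(np.radians(22.5))
for nm,f in(("old",old),("new",new)):
    P=cloud(f);r=P[...,:2]-[616,-159];q=np.stack([c*r[...,0]+s*r[...,1],-s*r[...,0]+c*r[...,1],P[...,2]],-1)
    print(nm)
    for v in range(144,164):
        print(v,[f"{q[v,u,0]:.0f},{q[v,u,1]:.0f},{q[v,u,2]:.0f}|{f['img'][v,u].max()}" for u in range(380,393,2)])
E
```

```text
old
144 ['-64,-449,6|117', '-72,-453,4|117', '-80,-456,3|117', '-87,-460,2|117', '-97,-454,8|117', '-105,-457,7|117', '-111,-470,-1|117']
145 ['-63,-456,-5|117', '-72,-457,-4|117', '-80,-459,-4|117', '-89,-452,2|115', '-97,-451,5|114', '-105,-459,0|116', '-112,-469,-5|116']
146 ['-67,-430,9|116', '-74,-440,3|117', '-82,-444,2|114', '-89,-456,-5|105', '-98,-449,1|107', '-106,-449,2|114', '-114,-457,-1|116']
147 ['-67,-434,1|117', '-74,-442,-3|116', '-83,-438,1|105', '-90,-447,-4|85', '-99,-447,-3|88', '-107,-450,-3|109', '-115,-449,-1|116']
148 ['-69,-424,3|117', '-78,-420,7|113', '-144,-12,301|84', '-148,-24,294|55', '-155,-21,296|60', '-108,-437,1|95', '-117,-432,6|116']
149 ['-71,-414,6|117', '-77,-428,-3|108', '-144,-13,296|64', '-151,-9,300|33', '-156,-15,297|36', '-110,-431,0|81', '-117,-434,-0|114']
150 ['-71,-411,2|117', '-81,-405,8|102', '-145,-4,299|48', '-152,-4,300|28', '-156,-14,294|28', '-162,-17,293|72', '-119,-428,-1|114']
151 ['-72,-407,0|117', '-80,-409,0|95', '-146,-3,296|38', '-151,-8,293|28', '-158,-5,297|28', '-163,-15,291|69', '-120,-418,1|113']
152 ['-74,-397,3
[... 3591 characters left out ...]
6,5|124']
159 ['-83,-352,1|114', '-145,24,285|81', '-152,25,287|45', '-157,22,286|48', '-119,-323,29|101', '-127,-324,30|113', '-134,-329,27|132']
160 ['-83,-355,-6|118', '-92,-347,2|101', '-152,27,285|79', '-158,26,284|80', '-120,-320,26|113', '-126,-332,19|107', '-135,-322,27|114']
161 ['-85,-341,-0|119', '-93,-341,1|113', '-100,-348,-2|107', '-107,-353,-5|108', '-121,-311,28|120', '-127,-324,20|99', '-135,-320,24|99']
162 ['-87,-333,1|119', '-94,-337,-1|118', '-103,-331,5|117', '-110,-335,3|121', 'nan,nan,nan|121', '-128,-322,16|99', '-135,-323,17|97']
163 ['-87,-334,-5|119', '-96,-323,5|119', '-103,-334,-2|118', '-111,-329,4|125', '-121,-315,16|119', '-127,-328,7|107', '-135,-328,8|108']
```

The handle is still at rest and the visible fingertip is some 15 mm above it, so I'll descend gently until I feel contact.

move_arm:
  travel:
    - [0, 0, 0.002]
    - [0, 0, 0.002]
    - [0, 0, 0.002]
    - [0, 0, 0.001]
    - [0, 0, 0]
  yaw: [0, 0, 0, 0, 0]

```text
clock: 13.95
position: [467.0, -202.8, 282.9]
tool_rot: [0.555, 0.832, -0.0, -0.0]
ft_force: [-0.2, 0.6, 0.2]
gripper_width: 0.005
finger_force: 0.0
```

move_arm:
  travel:
    - [0, 0, 0.002]
    - [0, 0, 0.002]
    - [0, 0, 0]
  yaw: [0, 0, 0]

```text
clock: 14.32
position: [467.0, -202.8, 278.8]
tool_rot: [0.555, 0.832, -0.0, -0.0]
ft_force: [-0.3, -0.1, 0.0]
gripper_width: 0.006
finger_force: 0.0
```

move_arm:
  travel:
    - [0, 0, 0.002]
    - [0, 0, 0.002]
    - [0, 0, 0]
  yaw: [0, 0, 0]

```text
clock: 14.7
position: [467.0, -202.8, 274.7]
tool_rot: [0.555, 0.832, -0.0, -0.0]
ft_force: [0.7, 1.0, -0.8]
gripper_width: 0.009
finger_force: 0.0
```

```bash
python3 s.py
```

```text
t 14.7 st -154.43780242969348 16.58685363908598 274.73844760113695 toolx-112.5: 0.029070216209902355 F st 1.0498703643286513 0.6258118484595587 -0.7920794617364699 q [ 0.91  0.2  -0.71  1.81  0.14  1.18  0.55] w 0.008894511522184416
```

move_arm:
  travel:
    - [0, 0, 0.001]
    - [0, 0, 0.001]
    - [0, 0, 0]
  yaw: [0, 0, 0]

```text
clock: 15.08
position: [467.0, -203.0, 273.6]
tool_rot: [0.555, 0.832, -0.0, 0.0]
ft_force: [-1.6, 0.4, 5.7]
gripper_width: 0.004
finger_force: 3.1
```

```bash
cat > hd.py <<'E'
from bench import arm
from h import *
np.set_printoptions(precision=0,suppress=True)
f=arm.grab_frame("side");c,s=np.cos(np.radians(22.5)),np.sin(np.radians(22.5))
P=cloud(f);r=P[...,:2]-[616,-159];q=np.stack([c*r[...,0]+s*r[...,1],-s*r[...,0]+c*r[...,1],P[...,2]],-1)
k=(q[...,0]>-185)&(q[...,0]<-140)&(abs(q[...,1])<45)&(q[...,2]>140)&(q[...,2]<345)
for v in range(140,190):
    u=np.where(k[v])[0]
    if len(u): print(v,u.min(),u.max(),np.median(q[v,u],0),f["img"][v,u].mean(0))
cv2.imwrite("pics/z.png",cv2.resize(f["img"][120:200,340:440],None,fx=6,fy=6,interpolation=cv2.INTER_CUBIC)[:,:,::-1])
E
python3 hd.py; python3 s.py
```

```text
143 382 382 [-142.   24.  344.] [59. 84. 73.]
144 382 387 [-148.   24.  342.] [52. 47. 41.]
145 383 390 [-156.   26.  340.] [51. 42. 38.]
146 383 389 [-154.   25.  336.] [51. 40. 36.]
147 383 389 [-155.   27.  333.] [50. 41. 37.]
148 383 389 [-155.   26.  329.] [50. 41. 37.]
149 383 389 [-155.   23.  324.] [49. 40. 36.]
150 383 390 [-157.   23.  320.] [48. 43. 38.]
151 383 390 [-157.   23.  316.] [48. 42. 37.]
152 383 390 [-158.   24.  312.] [48. 41. 37.]
153 382 389 [-155.   25.  310.] [48. 39. 36.]
154 382 389 [-155.   28.  308.] [48. 37. 35.]
155 382 389 [-155.   28.  304.] [45. 36. 34.]
156 382 389 [-155.   21.  296.] [38. 35. 34.]
157 381 388 [-152.   22.  292.] [31. 34. 34.]
158 381 388 [-153.   22.  288.] [28. 41. 43.]
159 382 387 [-153.   21.  285.] [28. 49. 50.]
160 383 386 [-153.   22.  281.] [40. 73. 68.]
t 15.125 st -154.46143008032618 16.347175077906613 273.65073139231646 toolx-112.5: 0.014199222403320277 F st -2.4287972203009742 0.683134431540353 5.7231041414084 q [ 0.91  0.2  -0.71  1.81  0.14  1.18  0.55] w 0.002805763395587474
```

View pics/z.png

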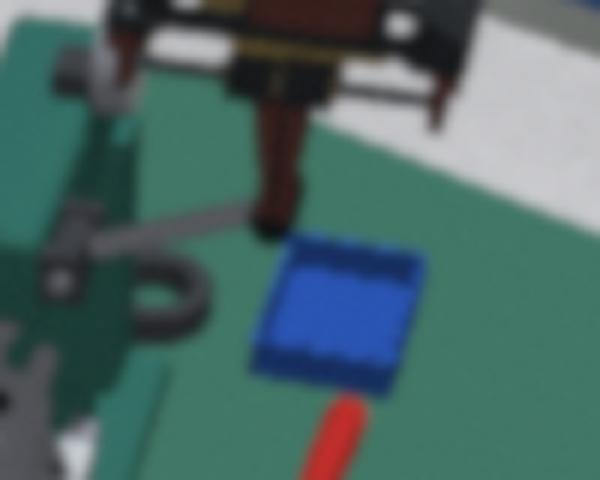

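The fingertip sits on the handle at (275,225) in the crop with 5.7 N, so contact is made at a reported TCP z of 273.7. The gripper's side prongs at (435,120) and (125,60) may come near the head on the way down, so I'll measure their clearance.

```bash
python3 - <<'E'
from bench import arm
from h import *
np.set_printoptions(precision=0,suppress=True)
f=arm.grab_frame("side");c,s=np.cos(np.radians(22.5)),np.sin(np.radians(22.5))
P=cloud(f);r=P[...,:2]-[616,-159];q=np.stack([c*r[...,0]+s*r[...,1],-s*r[...,0]+c*r[...,1],P[...,2]],-1)
g=q.reshape(-1,3);g=g[(g[:,1]>-25)&(g[:,1]<70)]
for x in range(-260,-20,10):
    k=g[(g[:,0]>=x)&(g[:,0]<x+10)&(g[:,2]>190)&(g[:,2]<480)]
    if len(k)>2:
        z=np.sort(k[:,2]);print(x,len(k),"z",z[:3],"..",z[-1],"low y",k[np.argsort(k[:,2])[:3],1])
E
```

```text
-250 17 z [403. 409. 413.] .. 423.15818966005247 low y [45. 50. 45.]
-240 75 z [380. 380. 380.] .. 423.2028037526137 low y [49. 27. 44.]
-230 71 z [379. 386. 386.] .. 424.47905886481396 low y [43. 49. 44.]
-220 52 z [388. 389. 390.] .. 424.2352608491668 low y [35. 42. 42.]
-210 45 z [387. 393. 393.] .. 423.2459730740991 low y [41. 40. 44.]
-200 99 z [390. 390. 391.] .. 476.81419252950207 low y [42. 44. 44.]
-190 115 z [387. 389. 391.] .. 479.89084291052814 low y [20. 44. 44.]
-180 116 z [374. 380. 383.] .. 479.7202979131573 low y [27. 15. 46.]
-170 156 z [278. 285. 286.] .. 479.21343138821123 low y [-5. 21.  0.]
-160 179 z [280. 281. 283.] .. 478.68418374136616 low y [21. 22. 25.]
-150 156 z [282. 284. 285.] .. 479.0484127904315 low y [16. 27. 24.]
-140 94 z [273. 276. 277.] .. 478.9885158249439 low y [ 1.  3. -0.]
-130 85 z [269. 270. 271.] .. 477.96527007487634 low y [ 4. -3.  5.]
-120 62 z [263. 267. 268.] .. 478.1779742203911 low y [3. 8. 4.]
-110 60 z [259. 259. 262.] .. 424.5940696278128 low y [-2.  0. -2.]
-100 65 z [253. 256. 257.] .. 423.64609892639305 low y [-1.  3. -1.]
-90 88 z [247. 250. 252.] .. 423.31815236916066 low y [-0.  2.  1.]
-80 84 z [247. 248. 250.] .. 423.7230755990412 low y [ 2.  9. -0.]
-70 38 z [242. 243. 246.] .. 424.3791160885537 low y [ 3. -1.  7.]
-60 46 z [220. 221. 224.] .. 253.60551906570322 low y [19. 21. 19.]
-50 53 z [222. 222. 224.] .. 255.27947725487297 low y [20. 24. 27.]
-40 61 z [207. 211. 218.] .. 259.12034364540807 low y [19. 19. 22.]
-30 76 z [206. 208. 208.] .. 264.92260580784375 low y [25. 26. 27.]
```

Body bottom is about 380, so it will be about 269 with the lever down. That clears the bracket, which reaches 255. Now the press along the arc.

move_arm:
  travel:
    - [0, -0.0016, 0.0042]
    - [0, -0.0017, 0.0042]
    - [0, -0.0015, 0.0042]
    - [0, -0.0013, 0.0042]
    - [0, -0.0011, 0.0042]
    - [0, -0.001, 0.0042]
    - [0, -0.0008, 0.0042]
    - [0, -0.0007, 0.0042]
    - [0, -0.0006, 0.0042]
    - [0, -0.0004, 0.0042]
    - [0, -0.0002, 0.0042]
    - [0, -0.0001, 0.0042]
  yaw: [0, 0, 0, 0, 0, 0, 0, 0, 0, 0, 0, 0]

```text
clock: 16.68
position: [455.3, -208.3, 222.6]
tool_rot: [0.556, 0.831, -0.002, -0.001]
ft_force: [-6.0, -2.6, 6.0]
gripper_width: 0.005
finger_force: 3.6
```

```bash
python3 s.py
```

```text
t 16.675 st -167.38815932863406 15.927746276914 222.61062478922906 toolx-112.5: -0.05618453325254791 F st -6.562672301532352 -0.09757934599717855 5.973233165485527 q [ 0.91  0.24 -0.7   1.9   0.17  1.07  0.53] w 0.004868326813310988
```

The sideways force on the tool is toward -x, so the tip rides on the outer side of the bar. I'll shift it toward the pivot.

move_arm:
  travel:
    - [0, 0.001, 0]
    - [0, 0.001, 0]
    - [0, 0.001, 0]
    - [0, 0.001, 0]
    - [0, 0, 0]
  yaw: [0, 0, 0, 0, 0]

```text
clock: 17.3
position: [459.6, -206.6, 222.9]
tool_rot: [0.556, 0.831, -0.001, -0.0]
ft_force: [-5.2, -2.0, 5.9]
gripper_width: 0.005
finger_force: 3.1
```

```bash
python3 s.py; python3 hd.py
```

```text
t 17.3 st -162.70600537585446 15.89886841970997 222.90113417328627 toolx-112.5: -0.03329063355151618 F st -5.571898569929332 0.1417226284125681 5.907618022075118 q [ 0.9   0.24 -0.7   1.89  0.18  1.07  0.52] w 0.005380749402918393
144 388 388 [-160.   25.  344.] [51. 46. 32.]
145 388 388 [-160.   25.  341.] [39. 36. 30.]
147 382 383 [-147.   45.  344.] [22. 24. 26.]
148 387 391 [-170.   43.  344.] [30. 30. 29.]
149 382 391 [-159.   43.  338.] [22. 27. 29.]
150 380 392 [-146.   44.  332.] [34. 47. 42.]
151 383 387 [-154.   37.  326.] [42. 46. 41.]
152 384 394 [-157.   23.  313.] [44. 38. 35.]
153 384 392 [-161.   27.  312.] [49. 35. 32.]
154 384 392 [-162.   26.  308.] [52. 39. 34.]
155 384 392 [-163.   24.  304.] [52. 41. 36.]
156 384 392 [-163.   27.  302.] [52. 43. 39.]
157 384 391 [-162.   25.  296.] [52. 41. 38.]
158 384 391 [-162.   24.  291.] [52. 42. 40.]
159 384 391 [-162.   25.  288.] [51. 42. 42.]
160 384 391 [-163.   26.  285.] [50. 41. 42.]
161 384 391 [-163.   25.  282.] [50. 41. 41.]
162 384 391 [-163.   24.  276.] [49. 40. 38.]
163 385 392 [-167.   25.  273.] [44. 32. 34.]
164 384 392 [-165.   22.  267.] [46. 37. 40.]
165 382 392 [-162.   22.  264.] [53. 46. 50.]
166 381 392 [-161.   19.  257.] [57. 49. 56.]
167 381 392 [-161.   18.  253.] [55. 50. 58.]
168 381 391 [-160.   21.  251.] [53. 51. 54.]
169 384 391 [-165.   23.  248.] [38. 34. 42.]
170 384 391 [-165.   18.  240.] [30. 33. 45.]
171 384 390 [-164.   20.  239.] [23. 30. 44.]
172 384 390 [-164.   22.  235.] [22. 36. 67.]
173 385 389 [-164.   24.  233.] [24. 46. 97.]
174 387 388 [-166.   21.  228.] [ 32.  64. 136.]
```

View pics/z.png

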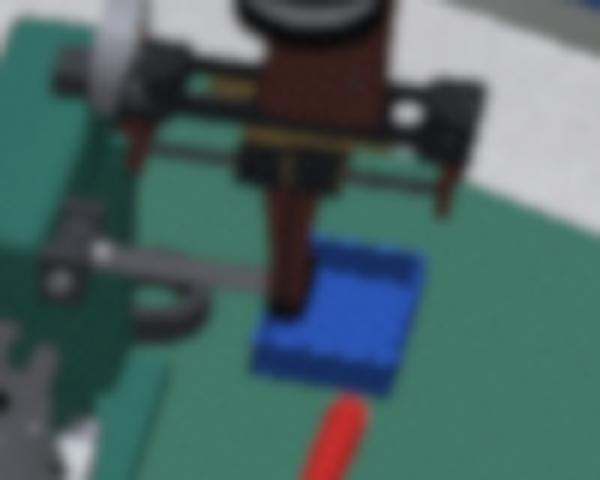

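The finger is centred on the bar at (285,300) in the crop and the lever is level, so the sideways force is pad friction as the bar turns. I'll continue down.

move_arm:
  travel:
    - [0, 0, 0.0042]
    - [0, 0.0001, 0.0042]
    - [0, 0.0003, 0.0042]
    - [0, 0.0004, 0.0042]
    - [0, 0.0006, 0.0042]
    - [0, 0.0007, 0.0042]
    - [0, 0.0009, 0.0042]
    - [0, 0.001, 0.0042]
    - [0, 0.0012, 0.0042]
    - [0, 0.0013, 0.0042]
    - [0, 0.0015, 0.0042]
    - [0, 0.0016, 0.004]
  yaw: [0, 0, 0, 0, 0, 0, 0, 0, 0, 0, 0, 0]

```text
clock: 18.85
position: [467.9, -203.1, 172.3]
tool_rot: [0.556, 0.831, -0.002, -0.001]
ft_force: [-6.1, -1.8, 6.6]
gripper_width: 0.008
finger_force: 3.2
```

```bash
python3 s.py
```

```text
t 18.85 st -153.69719149434943 15.92652430925498 172.3097785508022 toolx-112.5: -0.04987987914449832 F st -6.307134217029046 0.6921982993922964 6.600233284915433 q [ 0.86  0.31 -0.69  1.94  0.24  0.98  0.46] w 0.0076064576519040165
```

move_arm:
  travel:
    - [0, 0.0011, 0.0025]
    - [0, 0.0011, 0.0025]
    - [0, 0.001, 0.0022]
    - [0, 0, 0]
  yaw: [0, 0, 0, 0]

```text
clock: 19.35
position: [470.7, -201.9, 165.0]
tool_rot: [0.556, 0.831, -0.002, -0.001]
ft_force: [-6.0, -2.9, 5.7]
gripper_width: 0.006
finger_force: 3.2
```

move_arm:
  travel:
    - [0, 0.0005, 0.001]
    - [0, 0.0005, 0.001]
    - [0, 0, 0]
  yaw: [0, 0, 0]

```text
clock: 19.73
position: [471.6, -201.6, 163.2]
tool_rot: [0.556, 0.831, -0.002, -0.001]
ft_force: [-6.4, -2.2, 6.1]
gripper_width: 0.006
finger_force: 3.7
```

```bash
python3 s.py
```

```text
t 19.725 st -149.71920069804406 15.95537591795815 163.24773298002907 toolx-112.5: -0.05317675782080755 F st -6.764230098708634 0.3674982223012324 6.124372518750498 q [ 0.85  0.33 -0.68  1.94  0.25  0.96  0.44] w 0.0061449389446409635
```

move_arm:
  travel:
    - [0, 0.0004, 0.001]
    - [0, 0.0004, 0.001]
    - [0, 0, 0]
  yaw: [0, 0, 0]

```text
clock: 20.1
position: [471.8, -201.6, 162.6]
tool_rot: [0.556, 0.831, -0.003, -0.001]
ft_force: [-12.7, -1.3, 21.4]
gripper_width: 0.001
finger_force: 10.7
```

move_arm:
  travel:
    - [0, 0, 0.001]
    - [0, 0, 0.001]
    - [0, 0, 0]
  yaw: [0, 0, 0]

```text
clock: 20.48
position: [472.0, -201.6, 162.1]
tool_rot: [0.556, 0.831, -0.003, -0.001]
ft_force: [-18.3, -0.0, 35.4]
gripper_width: 0.007
finger_force: 17.1
```

```bash
python3 s.py
```

```text
t 20.475 st -149.40344847392828 15.724126230405119 162.11967003031944 toolx-112.5: -0.08954291861809338 F st -16.889135015176265 6.956782783502 35.4071554033071 q [ 0.85  0.33 -0.68  1.94  0.26  0.96  0.43] w 0.0070300254161804136
```

The lever is on its stop at 35 N. Now I'll ease it up slowly over more than 4 s.

move_arm:
  travel:
    - [0, -0.0008, -0.0033]
    - [0, -0.0017, -0.0033]
    - [0, -0.0016, -0.0033]
    - [0, -0.0015, -0.0033]
    - [0, -0.0014, -0.0033]
    - [0, -0.0013, -0.0033]
    - [0, -0.0011, -0.0033]
    - [0, -0.001, -0.0033]
    - [0, -0.0009, -0.0033]
    - [0, -0.0007, -0.0033]
    - [0, -0.0006, -0.0033]
    - [0, -0.0005, -0.0033]
  yaw: [0, 0, 0, 0, 0, 0, 0, 0, 0, 0, 0, 0]

```text
clock: 21.98
position: [462.8, -205.4, 199.9]
tool_rot: [0.555, 0.832, -0.0, 0.001]
ft_force: [-1.4, -0.0, 6.7]
gripper_width: 0.004
finger_force: 3.2
```

```bash
python3 s.py
```

```text
t 21.975 st -159.2888601006029 15.807821297976545 199.88021546127294 toolx-112.5: 0.01832975140602855 F st -1.3297382209085 0.5356754436427854 6.748272452582196 q [ 0.89  0.27 -0.7   1.92  0.2   1.02  0.5 ] w 0.00427681892298995
```

move_arm:
  travel:
    - [0, -0.0006, -0.0033]
    - [0, -0.0006, -0.0033]
    - [0, -0.0006, -0.0033]
    - [0, -0.0006, -0.0033]
    - [0, -0.0006, -0.0033]
    - [0, -0.0006, -0.0033]
    - [0, -0.0003, -0.0033]
    - [0, 0, -0.0033]
    - [0, 0, -0.0033]
    - [0, 0, -0.0033]
    - [0, 0, -0.0033]
    - [0, 0, -0.0033]
  yaw: [0, 0, 0, 0, 0, 0, 0, 0, 0, 0, 0, 0]

```text
clock: 23.48
position: [458.4, -206.5, 238.5]
tool_rot: [0.555, 0.832, -0.0, 0.0]
ft_force: [3.4, 0.2, 4.7]
gripper_width: 0.006
finger_force: 2.2
```

```bash
python3 s.py
```

```text
t 23.475 st -163.834482427316 16.419855912159107 238.54445573560926 toolx-112.5: 0.019910711170382456 F st 3.169302270449563 -1.1395338079166597 4.734575342926472 q [ 0.92  0.22 -0.7   1.87  0.16  1.1   0.54] w 0.00616117980282852
```

move_arm:
  travel:
    - [0, 0.0003, -0.003]
    - [0, 0.0004, -0.003]
    - [0, 0.0006, -0.003]
    - [0, 0.0007, -0.003]
    - [0, 0.0008, -0.003]
    - [0, 0.0009, -0.003]
    - [0, 0.001, -0.003]
    - [0, 0.0011, -0.003]
    - [0, 0.0012, -0.003]
    - [0, 0.0013, -0.003]
    - [0, 0.0013, -0.002]
    - [0, 0.0005, -0.001]
  yaw: [0, 0, 0, 0, 0, 0, 0, 0, 0, 0, 0, 0]

```text
clock: 24.98
position: [467.5, -202.6, 271.4]
tool_rot: [0.555, 0.832, -0.0, -0.0]
ft_force: [1.1, 1.3, 4.3]
gripper_width: 0.005
finger_force: 1.9
```

```bash
python3 s.py
```

```text
t 24.975 st -153.86283383924285 16.55396257505319 271.3917390668968 toolx-112.5: 0.023971997242611565 F st 1.5160186296225326 0.8007202577477481 4.278761801801139 q [ 0.91  0.2  -0.71  1.82  0.14  1.17  0.55] w 0.004546935020952561
```

move_arm:
  travel:
    - [0, 0, -0.001]
    - [0, 0, -0.001]
    - [0, 0, -0.001]
    - [0, 0, -0.001]
    - [0, 0, -0.001]
    - [0, 0, -0.001]
    - [0, 0, -0.002]
    - [0, 0, 0]
  yaw: [0, 0, 0, 0, 0, 0, 0, 0]

```text
clock: 25.98
position: [467.8, -202.6, 279.5]
tool_rot: [0.555, 0.832, -0.0, 0.0]
ft_force: [-0.8, 0.4, 0.5]
gripper_width: 0.005
finger_force: 0.0
```

move_arm:
  travel:
    - [0, 0, -0.01]
    - [0, 0, -0.03]
    - [0, 0, -0.04]
    - [0, -0.02, -0.03]
    - [0, -0.04, 0]
    - [0, -0.03, 0]
    - [0.03, -0.03, 0]
    - [0.03, -0.03, 0]
    - [0, 0, 0]
  yaw: [0, 0, 0, 0, 0, 0, 0, 0, 0]

```text
clock: 27.1
position: [304.7, -204.1, 390.4]
tool_rot: [0.556, 0.831, -0.001, 0.001]
ft_force: [0.2, -0.4, -0.9]
gripper_width: 0.009
finger_force: 0.0
```

```bash
python3 s.py; python3 hd.py; python3 - <<'E'
from bench import arm
from h import *
im={}
for n in("top","side"):
    f=arm.grab_frame(n);im[n]=f["img"][110:310,220:470]
    P=cloud(f).reshape(-1,3);P=P[~np.isnan(P[:,0])];c,s=np.cos(np.radians(22.5)),np.sin(np.radians(22.5));r=P[:,:2]-[616,-159];q=np.c_[c*r[:,0]+s*r[:,1],-s*r[:,0]+c*r[:,1],P[:,2]]
    k=q[(abs(q[:,2]-113)<8)&(abs(q[:,0])<50)&(q[:,1]>80)&(q[:,1]<130)];print(n,"plate",np.median(k,0),len(k))
cv2.imwrite("pics/both5.png",cv2.resize(np.hstack([im["top"],im["side"]]),None,fx=1.6,fy=1.6)[:,:,::-1])
E
```

```text
t 27.1 st -304.8492450402745 77.449568852751 390.3943568057764 toolx-112.5: -0.07403935403644368 F st -0.007798749953406819 -0.47514487148619566 -0.9394408845900963 q [ 1.13 -0.19 -0.58  1.88 -0.1   1.41  0.97] w 0.009499470307488623
148 384 389 [-151.  -20.  296.] [40. 66. 59.]
149 384 389 [-152.  -15.  295.] [30. 43. 41.]
150 383 390 [-152.  -10.  296.] [30. 43. 42.]
151 383 390 [-154.   -5.  295.] [29. 40. 38.]
152 383 390 [-154.   -2.  295.] [30. 40. 39.]
153 382 389 [-152.    3.  294.] [36. 42. 43.]
154 382 389 [-153.   12.  296.] [37. 42. 44.]
155 382 389 [-154.   16.  295.] [36. 42. 43.]
156 382 388 [-154.   19.  294.] [30. 34. 36.]
157 381 388 [-149.   20.  290.] [31. 42. 43.]
158 381 388 [-153.   20.  287.] [28. 44. 47.]
159 382 387 [-153.   23.  285.] [29. 51. 53.]
160 383 386 [-153.   24.  282.] [42. 78. 72.]
top plate [  0.61833295  96.17894477 114.64391188] 103
side plate [  2.31090325  96.01893576 112.43531043] 108
```

View pics/both5.png

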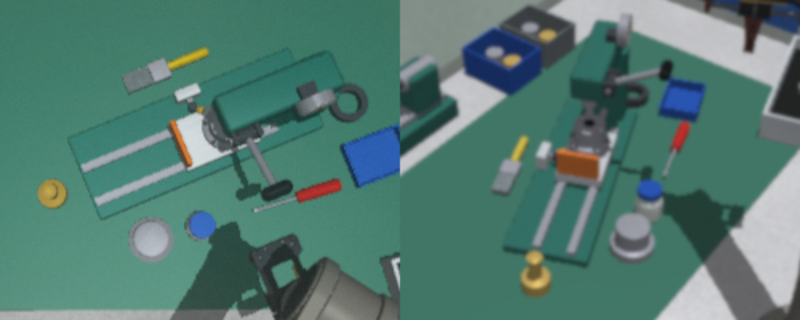

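The lever is back at rest, with the handle at (277,190) in the top half and (665,70) in the side half. The carriage is home at (180,143), the loose things are where they were, and the arm is clear.

```bash
python3 -c "
from bench import arm
print(arm.hand_in())"
```

```text
the job is handed in; nothing more can be done
None
```

The job is handed in: the carriage is home on its stop, the lever was pressed to its stop and eased back to rest over about 5 s, and nothing else on the bench was moved; the hand-in returned no verdict.

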